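# Put the loose nuts away in the lidded drawer tub

### The arm

A 6-joint arm with a two-finger parallel gripper is mounted at the origin on the work surface. World frame = base frame: x ahead of the robot, y to its left, z up, the work surface at z = 0. Lengths are in m, angles in rad, forces in N, time in s.
With the tool pointing down it reaches from about 0.275 to 0.85 m from the base axis. Payload 19 kg.
Tool frame: the origin (TCP) lies between the finger pads; the fingertips stand 8 mm ahead of it and the grasp point (between the pads) lies 11 mm behind it; z points along the fingers, y is the line along which they close (so a half turn about z gives the same grasp; the last joint's range is limited). The gripper opens to 85 mm and grips with 20 to 120 N. Pads are 22 mm wide; open, the fingers measure 114 mm over their backs; the gripper's body (76 mm by 85 mm) begins 54 mm behind the grasp point. The pads swing forward as they close: fully open they stand 13 mm farther back than shut.
Start: joints at [-1.338, 0.15, 1.437, -0, 1.554, -0.134], TCP at [0.206, -0.537, 0.239] pointing down, gripper open.
Joint ranges: [-2.8, 2.8], [-0.68, 2.1], [0.12, 2.68], [-1.39, 4.53], [0.16, 2.79], [-2.81, 2.81]. Speed limits (rad/s): [1.89, 1.89, 2.22, 3.01, 3.01, 3.01].

### API

Orientations are given as [roll, pitch, yaw] about the fixed x, y, z axes, in that order (R = Rz(yaw) Ry(pitch) Rx(roll)).
In Python, from station import manip gives the robot as it stands. The module is installed in compiled form; this text tells all that it offers. Calls block until the motion is done:
- manip.move_to(position, orientation): joint-space move of the TCP to a pose.
- manip.move_l(position, orientation=None, speed=0.15, threshold=None): straight line of the TCP; orientation=None keeps the orientation; speed is the mean speed in m/s. With threshold (N) it stops when the force on the tool has changed by that much, and returns True; else False.
- manip.movej(angles): joint-space move.
- manip.move_gripper(opening, strength=None): opening from 0.0 (shut) to 1.0 (fully open); strength is the grip in N (None keeps the last); returns when the fingers have stopped.
- manip.dwell(seconds).
- manip.inverse_kinematics(position, orientation): joint angles nearest the present ones, or None.
- manip.sense(): the state.
- manip.get_image(name): name is "scene" or "side" or "wrist"; returns a dict with "frame" (420x560x3 uint8, red, green, blue), "intrinsics" (3x3 intrinsics, pixels), "k1" (the pictures are not rectified: a ray, as slopes to the right and down, at radius r is drawn at 1 + k1 r^2 times it, then the intrinsics apply), "T" (4x4, takes a point from camera to world coordinates); the wrist camera has in their place "hand_eye" (4x4, takes a point from camera to tool coordinates, whose origin is the TCP and whose axes are the flange's). Camera axes: x right, y down, z forward; pixel columns grow to the right and rows downward; lengths in m; the calibration is good to about 2 mm. A picture is of the moment at which its call begins: read the wrist's pose just before it. There is no depth.
A pose or a line that the arm cannot do raises manip.MotionError and nothing moves.
- manip.sign_off(): hands the job in; it is judged then, once.
The state is a dict: "time_s": time; "joint_positions": joint angles; "qvel": joint speeds; "joint_torque": joint torques, N m; "position": TCP position; "ee_rot": TCP orientation; "ft_force": force on the tool from outside, world axes, zero at the start; "moment": the same for the moment, N m; "gripper_width": opening from 0.0 (shut) to 1.0 (fully open); "gripper_force": force on a finger pad.
Only numpy, scipy, OpenCV 4.12 (cv2) and the standard library are available. Lean on these libraries where they do the work, as an engineer would, in place of code of your own. Each camera call takes 0.05 s, during which the arm holds its last target. There are 200 camera calls.

### The job

Tidy up after class: pull the drawer of the small bench cabinet well open, put all the loose hexagon nuts from the bench into the tub in it, then put the loose lid on the tub, press it down until it sits fully home and level all round, and push the drawer fully shut. Leave the glue bottle, the sanding block and the big wooden pencil as they are.

Things in the scene. Friction and masses are not known exactly. Their poses are not given: they have to be found in the camera images.
- drawer (a joint): how far the drawer is out, m: 0 = shut, 0.15 = stop. It slides along the cabinet's -x axis (towards the robot), about 3 N of friction, and stays where it is left; it may start up to 20 mm ajar.
- cabinet: plywood bench-top cabinet with one drawer, fixed, 210 wide (y) x 200 deep (x) x 124 mm high; origin on the bench under the middle of its front edge; +x points into the cabinet, away from the robot. The underside of its top panel, 110 mm above the bench, is the headroom for what stands in the drawer. The drawer tray fits round the tub with 12 to 18 mm to spare; its walls reach 50 mm above the bench
- drawer_handle (a point): middle of the drawer's bar handle: round bar 10 mm thick, 100 mm long along the cabinet's y, 92 mm above the bench, centreline 38 mm off the drawer front (33 mm free gap). The front is 12 mm thick, its top edge 108 mm above the bench. To take the bar from above, open the fingers only about 25 mm so that one fits in the gap. Axes as the cabinet's
- tub (a point): white open plastic tub fixed to the drawer floor, axes as the cabinet's: 100 (x) x 140 (y) x 60 mm high over its round 6 mm rim bead, inside 90 x 130 mm, floor 4 mm thick. This point: centre of its underside, 18 mm above the bench, 118 mm behind the handle's centreline. Under the cabinet's top, out of sight, until the drawer is out; fully out, its rear rim is 32 mm clear of the cabinet
- tub_rim (a point): centre of the tub's mouth, at rim height, 60 mm above the point tub. In the middle of each of the four outer sides, just under the rim, a sprung snap catch 24 mm wide stands out 4 mm. A lid merely laid on rests on the catches about 9 mm too high
- lid: loose white lid, 110 (x) x 150 (y) mm, about 70 g, lying right side up on the bench right of the cabinet: 4 mm plate with a skirt all round 14 mm deep, 3 mm thick, inside 104 x 144 mm. Origin: centre of the skirt's lower edge; plate top 18 mm above it; z up. Fits either way round, its x along the tub's x. Fully home, its origin is 46 mm above the point tub
- lid_ridge (a point): centre of the top of the lid's grip ridge, 41 mm above the lid's origin. The ridge is 14 mm thick (lid x), 60 mm long (lid y) and stands 23 mm above the plate. About 10 N (up to 20 N) straight down here pushes the laid-on lid past the snap catches; they then hold it by friction. Only a lid fully home passes under the cabinet's top when the drawer is shut
- nut0: one of 3 to 5 identical steel hexagon nuts, 36 mm across flats (41.5 mm across corners), 19 mm thick, about 100 g, lying flat on the bench left of the cabinet; origin: centre of its underside; its x axis points at a corner, so its flats face 30, 90, 150.. degrees from x. None when it is absent this time.
- nut1: one of 3 to 5 identical steel hexagon nuts, 36 mm across flats (41.5 mm across corners), 19 mm thick, about 100 g, lying flat on the bench left of the cabinet; origin: centre of its underside; its x axis points at a corner, so its flats face 30, 90, 150.. degrees from x. None when it is absent this time.
- nut2: one of 3 to 5 identical steel hexagon nuts, 36 mm across flats (41.5 mm across corners), 19 mm thick, about 100 g, lying flat on the bench left of the cabinet; origin: centre of its underside; its x axis points at a corner, so its flats face 30, 90, 150.. degrees from x. None when it is absent this time.
- nut3: one of 3 to 5 identical steel hexagon nuts, 36 mm across flats (41.5 mm across corners), 19 mm thick, about 100 g, lying flat on the bench left of the cabinet; origin: centre of its underside; its x axis points at a corner, so its flats face 30, 90, 150.. degrees from x. None when it is absent this time.
- nut4: one of 3 to 5 identical steel hexagon nuts, 36 mm across flats (41.5 mm across corners), 19 mm thick, about 100 g, lying flat on the bench left of the cabinet; origin: centre of its underside; its x axis points at a corner, so its flats face 30, 90, 150.. degrees from x. None when it is absent this time.
- glue: bystander: white plastic glue bottle, 56 mm across, 150 mm high, upright, loose; origin: centre of its underside
- block: bystander: wooden sanding block 80 (x) x 50 (y) x 32 mm, loose; origin: centre of its underside
- pencil: bystander: big hexagonal wooden pencil lying flat, 190 mm long (tip towards its +x), 35 mm high, 40 mm wide, loose; origin: on its underside, 90 mm from the blunt end
There are look-alikes about, which are no part of the job. What is shaped like the nut0 but green or red is not meant. Leave any red or yellow look-alike of the nut1 alone.

How it is judged:
By the outcome, as a careful person would: the job done as asked, in the order asked, and still so for the second after the job is handed in, with the robot touching nothing.
Of nut0, nut1, nut2, nut3, nut4 only 3 to 5 are there at a start; the rules pass over those that are not, and their reading is None.
At some moment in a run one of nut0, nut1, nut2, nut3, nut4, lid may be knocked a few centimetres aside while the robot is not near it.
Once in a run the grip may slacken for a moment while it holds something.
It also fails if it takes over 210 s, if anything falls off the work surface, if the arm or the gripper's body presses on something with over 40 N, if the wrist force passes 120 N, or if a joint passes its speed limit or range.

## Working session

There is one attempt and no reset: what is moved stays moved. The work goes in short steps, each a Python script; the robot and the scene stay as the last script left them, time stands still between calls to the robot, and variables do not carry over. Pictures are saved under pics/ and viewed, at most 14 in all, crops included, and the job is handed in when it is done.

```bash
mkdir -p pics; ls
python3 - <<'E'
from station import manip
import cv2,numpy as np
np.set_printoptions(precision=4,suppress=True)
s=manip.sense();print(s)
for n in("scene","side"):
    d=manip.get_image(n);cv2.imwrite(f"pics/{n}0.png",cv2.resize(d["frame"][:,:,::-1],(800,600),interpolation=cv2.INTER_CUBIC));print(d["intrinsics"],d["k1"],d["T"])
d=manip.get_image("wrist");print(d["intrinsics"],d["k1"],d["hand_eye"])
E
```

```text
pics
{'time_s': 0.0, 'joint_positions': array([-1.338 ,  0.151 ,  1.438 ,  0.    ,  1.5538, -0.134 ]), 'qvel': array([ 0.0003,  0.0005, -0.0023, -0.0001, -0.0035, -0.0003]), 'joint_torque': array([  0.0012, -71.306 , -57.0878,  -0.0001,   0.0091,   0.    ]), 'position': array([ 0.2061, -0.5365,  0.2387]), 'ee_rot': array([-3.1404, -0.0002,  0.3668]), 'ft_force': array([0.1437, 0.2763, 0.5267]), 'moment': array([-0.0444,  0.0151,  0.0002]), 'gripper_force': 0.0, 'gripper_width': 0.9979380570196302}
[[407.0646   0.     284.4571]
 [  0.     407.0646 204.9149]
 [  0.       0.       1.    ]] -0.0638848439984145 [[ 0.816   0.4941 -0.3002  0.8939]
 [ 0.578  -0.6867  0.4408 -0.4889]
 [ 0.0117 -0.5332 -0.8459  1.0486]
 [ 0.      0.      0.      1.    ]]
[[386.0751   0.     282.2484]
 [  0.     386.0751 201.7031]
 [  0.       0.       1.    ]] -0.05930495511109727 [[-0.7709 -0.2956  0.5643  0.0019]
 [-0.6368  0.3777 -0.6722  0.6708]
 [-0.0144 -0.8775 -0.4794  0.5669]
 [ 0.      0.      0.      1.    ]]
[[329.0742   0.     279.635 ]
 [  0.     329.0742 206.5571]
 [  0.       0.       1.    ]] -0.010606456184653059 [[-0.0003 -0.9474 -0.3201  0.0814]
 [ 1.     -0.0003 -0.      0.0006]
 [-0.0001 -0.3201  0.9474 -0.1333]
 [ 0.      0.      0.      1.    ]]
```

View pics/scene0.png

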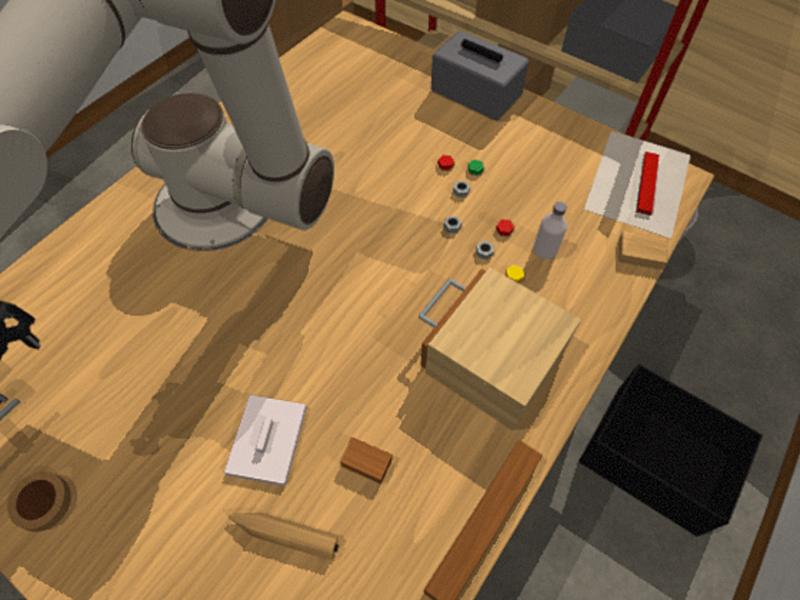

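View pics/side0.png

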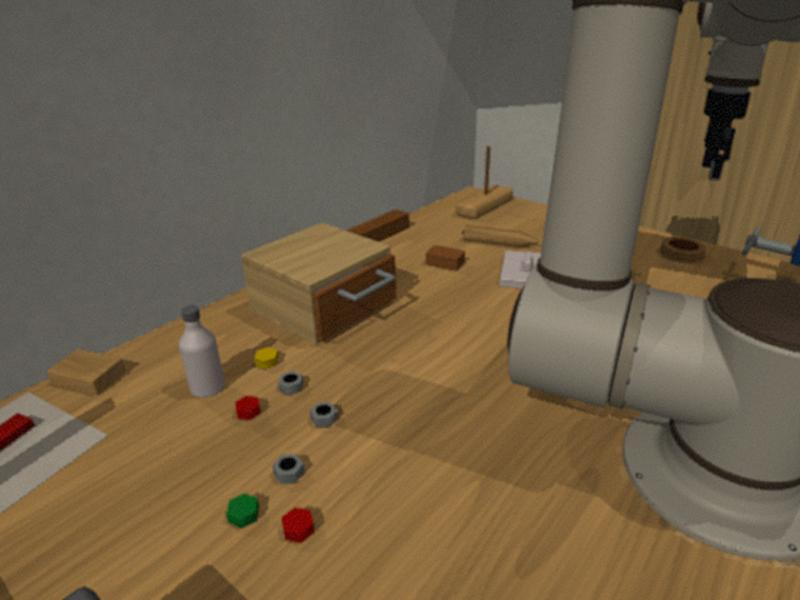

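Scene (800×600 view): steel nuts at about (461,189), (452,225) and (485,249); lid ridge about (263,434), lid corners (249,397), (305,404), (285,484), (227,474); handle bar (421,318)–(452,283); cabinet top corners (490,272), (428,345), (524,405), (578,321). The side view confirms three steel nuts, with red, green and yellow look-alikes.

```bash
cat > h.py <<'E'
from station import manip
import cv2,numpy as np
from scipy.spatial.transform import Rotation as R
np.set_printoptions(precision=4,suppress=True)
def grab(n):
    s=manip.sense();d=manip.get_image(n)
    if n=="wrist":
        T=np.eye(4);T[:3,:3]=R.from_euler('xyz',s["ee_rot"]).as_matrix();T[:3,3]=s["position"];d["T"]=T@d["hand_eye"]
    return d
def save(d,name):
    cv2.imwrite(f"pics/{name}.png",cv2.resize(d["frame"][:,:,::-1],(800,600),interpolation=cv2.INTER_CUBIC))
    np.savez(f"pics/{name}.npz",K=d["intrinsics"],k1=d["k1"],T=d["T"],f=d["frame"])
def pt(name,u,v,z,scale=560/800):
    """pixel in the 800x600 view -> world point at height z"""
    d=np.load(f"pics/{name}.npz");K,T=d["K"],d["T"]
    uv=np.array([[(u+.5)*scale-.5,(v+.5)*scale-.5]])
    x=cv2.undistortPoints(uv.reshape(1,1,2),K,np.array([d["k1"],0,0,0],float))[0,0]
    r=T[:3,:3]@np.array([x[0],x[1],1]);return T[:3,3]+r*(z-T[2,3])/r[2]
def down(yaw):
    return [np.pi,0,yaw]
def st(*k):
    s=manip.sense();print(*[(q,s[q]) for q in ("time_s","position","ft_force","gripper_width","gripper_force")+k])
E
python3 - <<'E'
from h import *
for n in("scene","side"): save(grab(n),n+"0")
print("nuts",*[pt("scene0",u,v,.019) for u,v in((461,189),(452,225),(485,249))],sep="\n")
print("nuts side",*[pt("side0",u,v,.019) for u,v in((288,464),(323,409),(290,379))],sep="\n")
print("lid",*[pt("scene0",u,v,.018) for u,v in((249,397),(305,404),(285,484),(227,474))],sep="\n")
print("cab",*[pt("scene0",u,v,.124) for u,v in((490,272),(428,345),(524,405),(578,321))],sep="\n")
print("handle",*[pt("scene0",u,v,.097) for u,v in((421,318),(452,283))],sep="\n")
print("handle side",*[pt("side0",u,v,.097) for u,v in((354,296),(391,275))],sep="\n")
E
```

```text
nuts
[0.4649 0.3606 0.019 ]
[0.5069 0.2563 0.019 ]
[0.6027 0.2422 0.019 ]
nuts side
[0.4586 0.3699 0.019 ]
[0.5025 0.2652 0.019 ]
[0.5969 0.2489 0.019 ]
lid
[ 0.4209 -0.315   0.018 ]
[ 0.5158 -0.2636  0.018 ]
[ 0.5838 -0.3975  0.018 ]
[ 0.4892 -0.4448  0.018 ]
cab
[0.6689 0.126  0.124 ]
[ 0.6601 -0.0742  0.124 ]
[ 0.8559 -0.0737  0.124 ]
[0.8574 0.1275 0.124 ]
handle
[ 0.6105 -0.0226  0.097 ]
[0.6151 0.0778 0.097 ]
handle side
[0.605  0.0863 0.097 ]
[ 0.6062 -0.0138  0.097 ]
```

Run:
```python
from h import *
manip.move_to([0.608,0.03,0.30],down(np.pi/2-.045))
manip.move_gripper(0.35)
save(grab("wrist"),"w1");st()
```

```text
('time_s', 3.35) ('position', array([0.608, 0.03 , 0.3  ])) ('ft_force', array([-0.1784,  0.1048,  0.07  ])) ('gripper_width', 0.34656037358295766) ('gripper_force', 0.0)
```

View pics/w1.png

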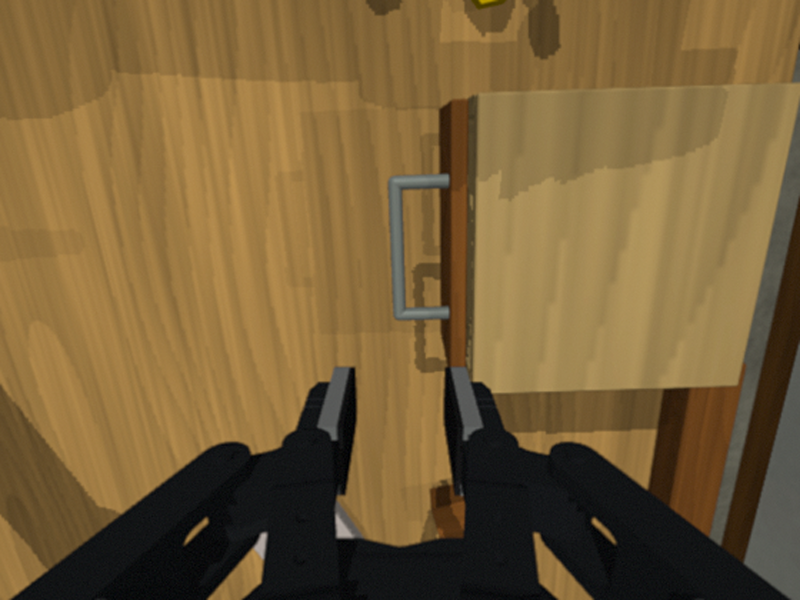

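Handle bar centreline runs from about (396,182) to (400,314); cabinet top front corners are at (476,95) and (473,392), rear (801,84) and (738,385).

Run:
```python
from h import *
a,b=[pt("w1",*p,.094) for p in((395.5,182),(400,314))]
c,d,e,f=[pt("w1",*p,.124) for p in((476,95),(473,392),(800,84),(738,385))]
print(a,b,c,d,e,f)
for p,q in((b,a),(d,c),(f,e)):
    v=p-q; print(np.degrees(np.arctan2(v[0],-v[1])),np.linalg.norm(v))
print((a+b)/2,(c+d)/2)
```

```text
[0.6067 0.0813 0.094 ] [ 0.6054 -0.0183  0.094 ] [0.6585 0.1334 0.124 ] [ 0.6576 -0.0716  0.124 ] [0.8556 0.1315 0.124 ] [ 0.8555 -0.075   0.124 ]
-0.7543096065408386 0.09959508557993761
-0.26203276983369433 0.2050055501351344
-0.029304228398686398 0.20655022036772147
[0.606  0.0315 0.094 ] [0.658  0.0309 0.124 ]
```

Run:
```python
from h import *
o=down(np.pi/2-.007)
manip.move_gripper(0.29)
manip.move_to([.606,.0315,.16],o)
print(manip.move_l([.606,.0315,.081],speed=.06,threshold=8));st()
manip.move_gripper(0.0,40);st()
print(manip.move_l([.606-.16,.0315+.0011,.081],speed=.08,threshold=25));st()
manip.dwell(.3);st()
```

```text
False
('time_s', 5.6583) ('position', array([0.6062, 0.0315, 0.0814])) ('ft_force', array([-0.1132,  0.1606, -0.3964])) ('gripper_width', 0.29092659191773906) ('gripper_force', 0.0)
('time_s', 5.9417) ('position', array([0.6061, 0.0315, 0.0814])) ('ft_force', array([-1.4819,  0.1674,  4.8671])) ('gripper_width', 0.09710670777086684) ('gripper_force', 38.999603390693665)
True
('time_s', 7.6) ('position', array([0.4588, 0.0331, 0.0816])) ('ft_force', array([ 7.802 ,  0.9455, -3.727 ])) ('gripper_width', 0.09763193568639544) ('gripper_force', 41.89708471298218)
('time_s', 7.9) ('position', array([0.4588, 0.0331, 0.0815])) ('ft_force', array([ 6.4099,  1.5244, -0.4091])) ('gripper_width', 0.09530494045943913) ('gripper_force', 42.16556668281555)
```

Run:
```python
from h import *
manip.move_gripper(0.29)
manip.move_l([.4588,.0331,.20],speed=.2)
manip.move_gripper(1.0)
# camera ~ over nuts: yaw=90deg puts the camera on the +y side
manip.move_to([.53,.18,.25],down(np.pi/2))
d=grab("wrist");save(d,"w2");st()
```

```text
('time_s', 10.3333) ('position', array([0.5298, 0.1796, 0.2497])) ('ft_force', array([ 0.1556,  0.0686, -0.1487])) ('gripper_width', 0.9987553774656814) ('gripper_force', 0.0)
```

View pics/w2.png

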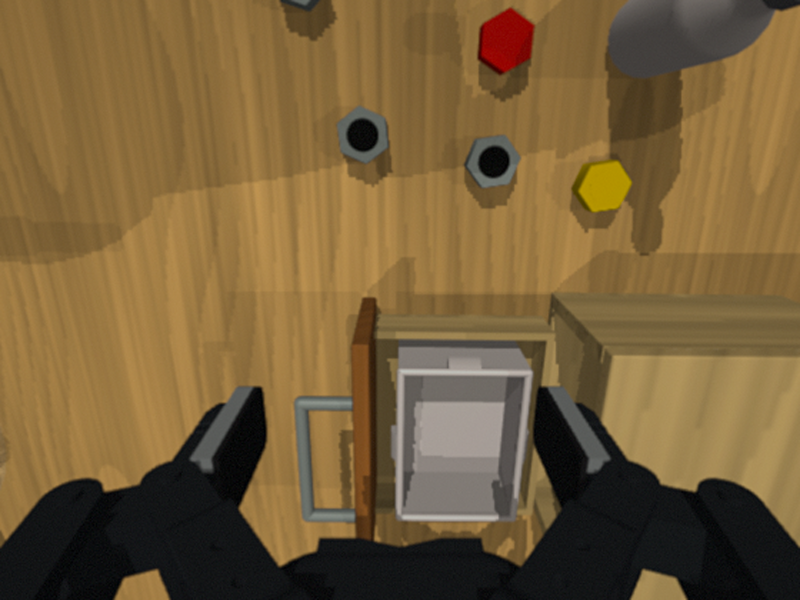

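Nut B is at about (363,134) and nut C at (493,161); nut A is just cut off at the top near (302,0). The tub rim corners are about (399,371), (531,372), (517,520), (400,520), and the drawer is fully out.

```bash
cat >> h.py <<'E'
def nuts(name):
    """steel nuts: grey blobs of the right size -> (x, y, hexagon corner angle in deg, radius)"""
    f=np.load(f"pics/{name}.npz")["f"]
    hsv=cv2.cvtColor(cv2.blur(f,(2,2)),cv2.COLOR_RGB2HSV)
    m=((hsv[...,1]<75)).astype(np.uint8)
    out=[]
    for c in cv2.findContours(m,cv2.RETR_EXTERNAL,cv2.CHAIN_APPROX_NONE)[0]:
        if not 300<cv2.contourArea(c)<4000: continue
        h=cv2.convexHull(c)[:,0].astype(float)
        P=np.array([pt(name,u,v,.019,1.)[:2] for u,v in h])
        (cx,cy),r=cv2.minEnclosingCircle(P.astype(np.float32)); 
        if not .016<r<.027: continue
        Q=np.array([pt(name,*q,.019,1.)[:2] for q in c[:,0].astype(float)]);M=Q.mean(0)
        z=(Q-M)@[1,1j]; w=np.abs(z)**6*np.exp(6j*np.angle(z))
        out.append([cx,cy,np.degrees(np.angle(w.sum()))/6,r])
    return np.array(out)
E
python3 - <<'E'
from h import *
print("tub",*[pt("w2",*p,.078) for p in((399,371),(531,372),(517,520),(400,520))],sep="\n")
print("B,C",pt("w2",363,134,.019),pt("w2",493,161,.019))
print(nuts("w2"))
manip.move_to([.46,.27,.25],down(np.pi/2))
d=grab("wrist");save(d,"w3");print(nuts("w3"))
E
```

```text
tub
[0.5286 0.1007 0.078 ]
[0.6243 0.1    0.078 ]
[ 0.6253 -0.0357  0.078 ]
[ 0.5294 -0.0356  0.078 ]
B,C [0.502  0.2635 0.019 ] [0.5986 0.2445 0.019 ]
[[  0.5985   0.2438   8.967    0.0205]
 [  0.5022   0.2621 -23.725    0.0201]]
[[  0.5969   0.2462   8.2761   0.0229]
 [  0.5009   0.2643 -23.8065   0.0213]
 [  0.4602   0.3662 -17.0915   0.0201]]
```

View pics/w3.png

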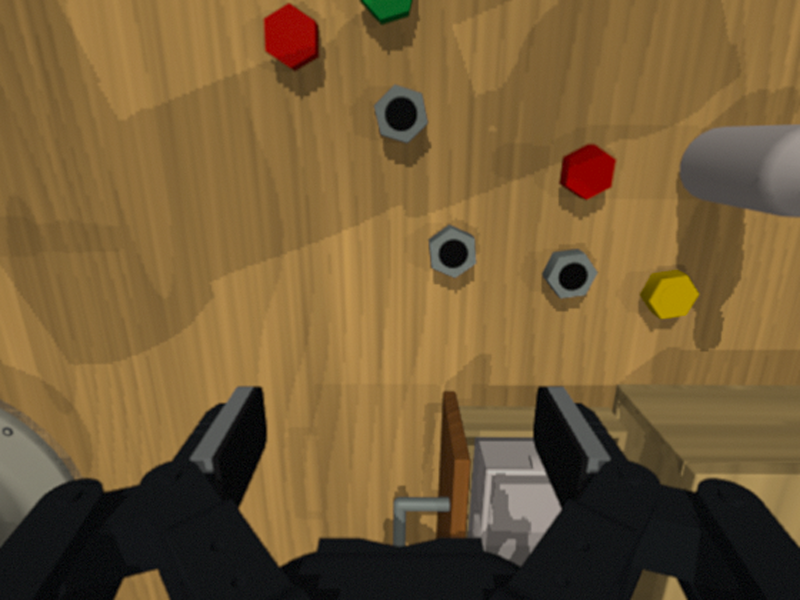

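Three steel nuts at (401,114), (452,252) and (571,274), and none hidden. The views agree to 2 mm. I'll grasp one nut at a time, looking again before each.

```bash
cat > nut.py <<'E'
from h import *
import sys
def look(tag):
    manip.move_gripper(1.0)
    manip.move_to([.46,.27,.25],down(np.pi/2))
    save(grab("wrist"),tag); return nuts(tag)
def fetch(n,off):
    x,y,a,_=n; yaw=np.radians(min([120+a+60*k for k in(-1,0,1)],key=lambda q:abs(q-112)))
    manip.move_gripper(.68,70)
    manip.move_to([x,y,.10],down(yaw))
    print("touch",manip.move_l([x,y,.010],speed=.08,threshold=10))
    manip.move_gripper(0.0,70);st()
    manip.move_l([x,y,.15],speed=.2)
    manip.move_to([.577,.0325+off,.16],down(np.pi/2));st()
    if manip.sense()["gripper_width"]<.3: return False
    manip.move_l([.577,.0325+off,.057],speed=.12)
    manip.move_gripper(.58);manip.dwell(.2)
    manip.move_l([.577,.0325+off,.17],speed=.25)
    return True
E
python3 - <<'E'
from nut import *
n=look("n1");print(n)
n=n[n[:,1].argmax()]
print(fetch(n,.038))
print(look("n2"))
E
```

```text
[[  0.5965   0.2462   7.7004   0.0225]
 [  0.5012   0.2644 -22.792    0.0213]
 [  0.4599   0.3662 -16.7601   0.0202]]
touch False
('time_s', 14.175) ('position', array([0.4603, 0.3664, 0.0108])) ('ft_force', array([-0.3026, -1.1578,  6.7989])) ('gripper_width', 0.4013849625673726) ('gripper_force', 70.53242532536387)
('time_s', 16.2333) ('position', array([0.5768, 0.0715, 0.1597])) ('ft_force', array([-0.1883,  0.8776, -0.5172])) ('gripper_width', 0.3989274812396714) ('gripper_force', 69.75381801836193)
True
[[  0.596    0.2458   8.121    0.0228]
 [  0.5002   0.2639 -23.3173   0.0213]]
```

Run:
```python
from nut import *
n=look("n3");n=n[n[:,0].argmin()]
ok=fetch(n,-.002);print(ok)
if ok:
    n=look("n4");print(n)
    if len(n)==1: print(fetch(n[0],-.042))
manip.move_gripper(1.0)
manip.move_to([.53,.18,.25],down(np.pi/2))
save(grab("wrist"),"w5");print(nuts("w5"));st()
```

```text
touch False
('time_s', 22.9917) ('position', array([0.5015, 0.2646, 0.0108])) ('ft_force', array([-1.3212,  0.0269,  7.3871])) ('gripper_width', 0.39905680722731773) ('gripper_force', 70.68556177429855)
('time_s', 24.8083) ('position', array([0.5767, 0.0315, 0.1595])) ('ft_force', array([-0.7448,  0.145 ,  0.0012])) ('gripper_width', 0.3980453530902564) ('gripper_force', 69.74437802564353)
True
[[0.596  0.2457 8.1305 0.0228]]
touch False
('time_s', 31.325) ('position', array([0.5964, 0.2458, 0.0109])) ('ft_force', array([-2.1943,  0.0053,  5.6403])) ('gripper_width', 0.398382583919812) ('gripper_force', 70.54060500813648)
('time_s', 33.175) ('position', array([ 0.5771, -0.0086,  0.1596])) ('ft_force', array([ 0.442 ,  0.4256, -2.1832])) ('gripper_width', 0.40206949025603683) ('gripper_force', 69.7568071866408)
True
[]
('time_s', 36.6333) ('position', array([0.5303, 0.1788, 0.2491])) ('ft_force', array([-1.5769, -0.8395, -1.0911])) ('gripper_width', 1.0008863263409626) ('gripper_force', 0.0)
```

View pics/w5.png

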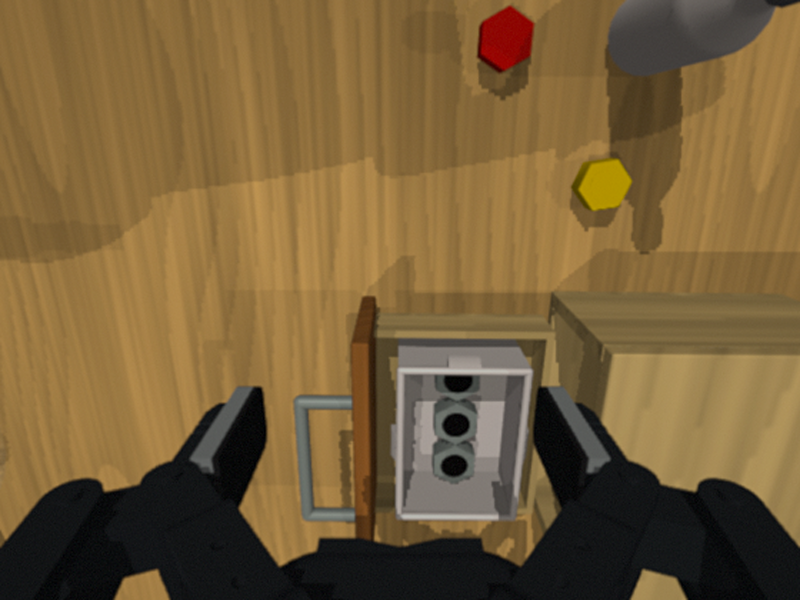

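All three steel nuts are flat in the tub at about (458,382), (456,420) and (454,463), and nothing else moved. Next I'll look at the tub mouth from closer, then at the lid.

Run:
```python
from h import *
manip.move_to([.577,-.03,.24],down(np.pi/2))
save(grab("wrist"),"t1")
manip.move_to([.44,-.40,.22],down(np.radians(28)))
save(grab("wrist"),"l1");st()
a=cv2.imread("pics/t1.png");b=cv2.imread("pics/l1.png")
cv2.imwrite("pics/t1l1.png",np.hstack([cv2.resize(a[120:520,250:650],(400,400)),b[100:500,200:600]]))
```

```text
('time_s', 39.0667) ('position', array([ 0.4408, -0.399 ,  0.2202])) ('ft_force', array([ 0.3232,  0.1587, -0.687 ])) ('gripper_width', 1.0006939070014964) ('gripper_force', 0.0)
```

View pics/t1l1.png

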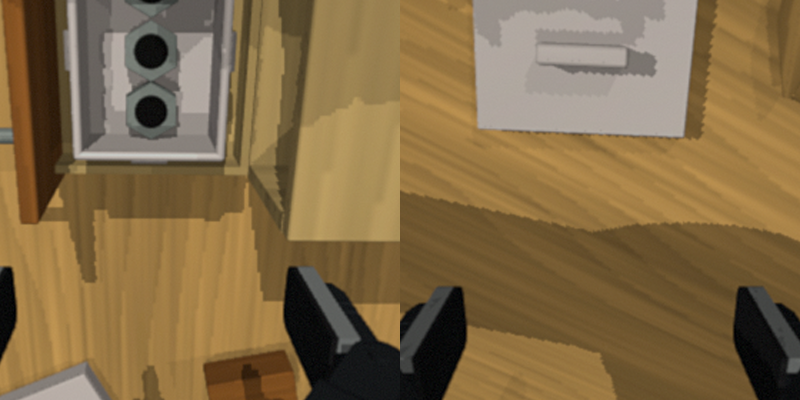

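Left half: the tub's near rim corners are at t1 (325,279) and (477,277), the nuts lie flat. Right half: lid ridge top centre is at l1 (382,156), near lid corners at (277,228) and (485,236). The top of the tub is cut off in this crop, so I need an enlarged one.

Run:
```python
from h import *
q=[pt("l1",*p,.041) for p in((338,143),(425,148),(427,167),(338,165))];print(*q,sum(q)/4,sep="\n")
a,b=[pt("l1",*p,.018) for p in((277,228),(485,236))];v=b-a;print(a,b,np.linalg.norm(v),np.degrees(np.arctan2(v[0],-v[1])))
a=cv2.imread("pics/t1.png")
c=sum(q)/4
manip.move_to([c[0]+.03*np.sin(.48),c[1]-.03*np.cos(.48),.17],down(np.pi/2+.48))
save(grab("wrist"),"l2");b=cv2.imread("pics/l2.png")
cv2.imwrite("pics/t1b.png",np.vstack([np.pad(cv2.resize(a[20:300,280:520],None,fx=1.25,fy=1.25),((0,0),(0,500),(0,0))),cv2.resize(b[:,:],(320,240)) if 0 else np.zeros((1,800,3),np.uint8)]))
x=cv2.imread("pics/t1b.png");x[:350,300:800]=cv2.resize(b[50:400,150:650],(500,350));cv2.imwrite("pics/t1b.png",x)
```

```text
[ 0.491  -0.3285  0.041 ]
[ 0.5143 -0.3786  0.041 ]
[ 0.5047 -0.3854  0.041 ]
[ 0.4789 -0.3344  0.041 ]
[ 0.4973 -0.3567  0.041 ]
[ 0.4163 -0.3127  0.018 ] [ 0.4818 -0.4477  0.018 ] 0.15002957303776265 25.86894616615993
```

View pics/t1b.png

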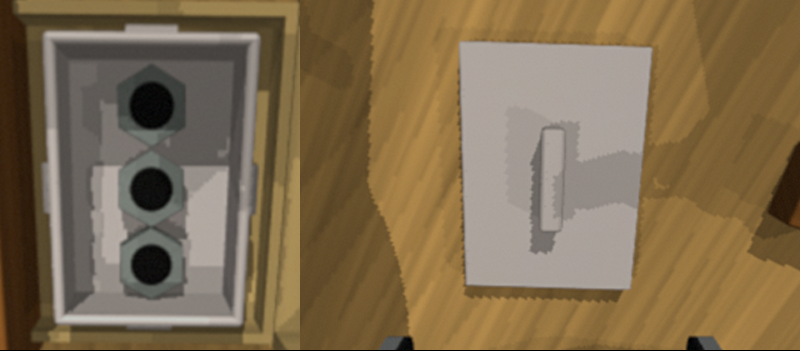

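Tub outer rim in t1: (314.4,46.4), (488,47.2), (473.6,280), (324,277.6). Lid in l2: (310,92), (502,96), (481,340), (317,334); ridge top (392,177), (412,177), (412,281), (392,280).

Run:
```python
from h import *
def quad(n,z,P,l):
    q=np.array([pt(n,*p,z) for p in P]);tl,tr,br,bl=q
    v=(tl+tr-bl-br)/2;h=(tr+br-tl-bl)/2
    print(l,q.mean(0),"size",np.linalg.norm(h),np.linalg.norm(v),"yaw",np.degrees(np.arctan2(-v[0],v[1])),np.degrees(np.arctan2(h[1],h[0])))
quad("t1",.076,((314.4,46.4),(488,47.2),(473.6,280),(324,277.6)),"tub")
quad("l2",.018,((310,92),(502,96),(481,340),(317,334)),"lid")
quad("l2",.041,((392,177),(412,177),(412,281),(392,280)),"ridge")
```

```text
tub [0.5764 0.0313 0.076 ] size 0.09861826606286925 0.13742657199382016 yaw -0.6575602164019733 -0.662181344187941
lid [ 0.4977 -0.3558  0.018 ] size 0.10813497174321988 0.14838883418202467 yaw 25.905273146625984 25.74237238536615
ridge [ 0.4968 -0.3549  0.041 ] size 0.011271837626270487 0.05875859120819933 yaw 27.52008471404291 25.886258774410326
```

Run:
```python
from h import *
x,y=.4973,-.3555;o=down(np.pi/2+np.radians(25.85))
manip.move_gripper(.5)
manip.move_to([x,y,.10],o)
print(manip.move_l([x,y,.030],speed=.06,threshold=6));st()
manip.move_gripper(0,80);st()
manip.move_l([x,y,.22],speed=.12);st()
manip.move_to([.5767,-.03,.22],down(np.pi/2-.0115))
manip.dwell(.3);st()
save(grab("wrist"),"p1");s=grab("side");save(s,"p1s")
f=s["frame"];cv2.imwrite("pics/p1b.png",np.hstack([cv2.resize(cv2.imread("pics/p1.png"),(400,300)),cv2.resize(np.ascontiguousarray(f[100:250,150:350,::-1]),(400,300))]))
```

```text
False
('time_s', 42.6917) ('position', array([ 0.4975, -0.3557,  0.0304])) ('ft_force', array([ 0.5444, -0.1916, -0.1526])) ('gripper_width', 0.49786667753454916) ('gripper_force', 0.0)
('time_s', 43.0667) ('position', array([ 0.4975, -0.3557,  0.0305])) ('ft_force', array([-1.429 ,  0.9321,  5.9102])) ('gripper_width', 0.14141829844569068) ('gripper_force', 78.89954924583435)
('time_s', 44.8) ('position', array([ 0.4972, -0.3554,  0.2193])) ('ft_force', array([-0.005 ,  0.31  , -0.3288])) ('gripper_width', 0.14060996301440248) ('gripper_force', 78.17703366279602)
('time_s', 46.3667) ('position', array([ 0.5767, -0.0306,  0.2199])) ('ft_force', array([-0.184 , -0.3991, -1.1163])) ('gripper_width', 0.1428583967838718) ('gripper_force', 78.04409265518188)
```

View pics/p1.png

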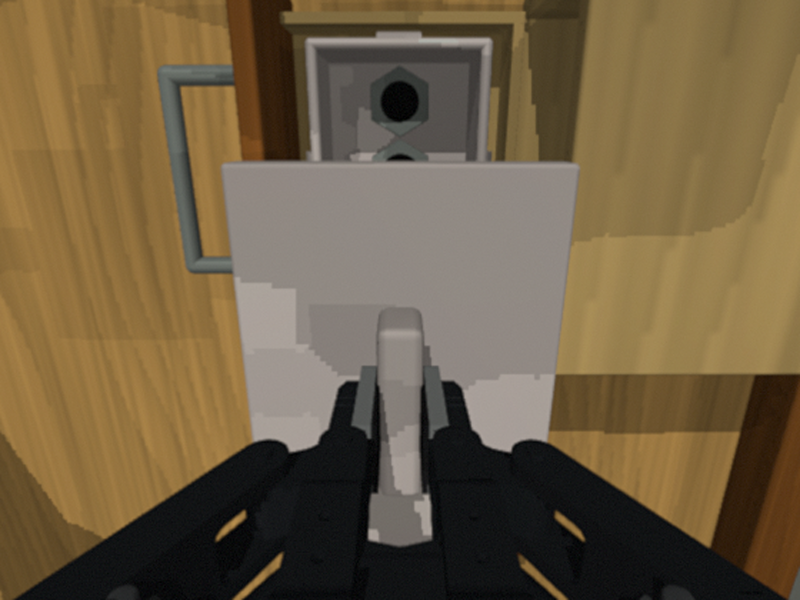

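The lid is held square; its far edge runs from (223,164) to (577,164), and the tub's far rim from (307,40) to (491,40). I'll check the lid's offset in the hand.

Run:
```python
from h import *
z=.2199-.0305+.018
a,b=[pt("p1",*p,z) for p in((223,164),(577,164))]
print(a,b,(a+b)/2-[.5767,-.0306,z],"expect x 0, y .075")
c,d=[pt("p1",*p,.076) for p in((306,39),(492,39))];print(c,d,(c+d)/2)
```

```text
[0.524  0.0438 0.2074] [0.6301 0.0425 0.2074] [0.0004 0.0737 0.    ] expect x 0, y .075
[0.5282 0.1005 0.076 ] [0.6263 0.0993 0.076 ] [0.5772 0.0999 0.076 ]
```

Run:
```python
from h import *
x,y=.5767,.0316
manip.move_l([x,y,.16],speed=.12)
manip.move_l([x,y,.118],speed=.08)
manip.dwell(.3);st()
print(manip.move_l([x,y,.096],speed=.02,threshold=4));st("moment")
```

```text
('time_s', 48.3083) ('position', array([0.5768, 0.0316, 0.1183])) ('ft_force', array([-0.6644,  1.0269, -0.7111])) ('gripper_width', 0.1417945383518077) ('gripper_force', 78.05345177650452)
True
('time_s', 49.1333) ('position', array([0.5766, 0.0317, 0.1001])) ('ft_force', array([1.278 , 0.4742, 1.0345])) ('gripper_width', 0.14198033742303792) ('gripper_force', 78.30603003501892) ('moment', array([ 0.0787, -0.246 ,  0.0019]))
```

Run:
```python
from h import *
x,y=.5767,.0316
print(manip.move_l([x,y,.0925],speed=.02,threshold=35));st("moment")
manip.move_gripper(.4)
manip.move_l([x,y,.15],speed=.15)
manip.move_gripper(0,40)
manip.dwell(.2);print(manip.move_l([x,y,.09],speed=.02,threshold=28));st("moment")
manip.move_l([x,y,.16],speed=.15)
manip.move_to([.5767,-.05,.24],down(np.pi/2-.0115))
save(grab("wrist"),"q1");save(grab("side"),"q1s")
a=cv2.imread("pics/q1.png")[:500];b=cv2.imread("pics/q1s.png")
cv2.imwrite("pics/q1b.png",np.hstack([cv2.resize(a[:400,200:600],(400,400)),cv2.resize(b[180:380,220:420],(400,400),interpolation=cv2.INTER_CUBIC)]))
```

```text
True
('time_s', 49.5) ('position', array([0.5774, 0.0317, 0.0945])) ('ft_force', array([1.2882, 0.6472, 6.1875])) ('gripper_width', 0.14454049442233335) ('gripper_force', 79.3473494052887) ('moment', array([ 0.1071, -0.1492,  0.0154]))
True
('time_s', 52.8) ('position', array([0.5775, 0.0316, 0.113 ])) ('ft_force', array([0.9248, 0.3368, 8.3194])) ('gripper_width', 0.0005630069441677152) ('gripper_force', 4.182196251277901) ('moment', array([-0.0166, -0.3566, -0.0162]))
```

View pics/q1b.png

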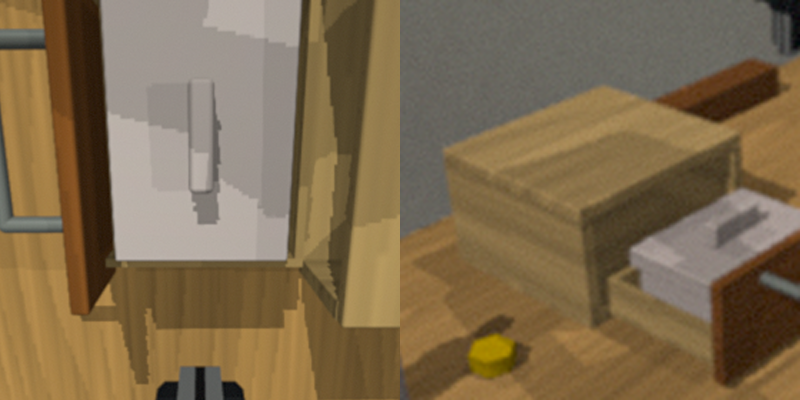

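The lid looks level and seated, and the ridge top was touched at z = 0.105, exactly home. I'll probe the plate gently on its four sides to confirm it's level.

Run:
```python
from h import *
o=down(np.pi/2-.0115)
for dx,dy in((-.042,0),(0,-.062),(.042,0),(0,.062)):
    x,y=.577+dx,.0316+dy
    manip.move_to([x,y,.125],o);manip.move_l([x,y,.102],speed=.08);manip.dwell(.2)
    print(manip.move_l([x,y,.080],speed=.015,threshold=5));print(dx,dy,manip.sense()["position"][2],manip.sense()["ft_force"])
    manip.move_l([x,y,.125],speed=.15)
st()
```

```text
True
-0.042 0 0.08999818402025418 [0.9161 0.8932 6.4103]
True
0 -0.062 0.08996702342241504 [ 1.5847 -0.0355  7.1107]
True
0.042 0 0.08997463524251419 [ 1.2324 -0.3417  8.0262]
True
0 0.062 0.08999894719715643 [0.8983 0.0466 6.6415]
('time_s', 63.3) ('position', array([0.5772, 0.0936, 0.1253])) ('ft_force', array([-0.3847,  0.6005,  0.3109])) ('gripper_width', -0.0005973395477181249) ('gripper_force', 0.0)
```

Run:
```python
from h import *
o=down(np.pi/2-.0115)
manip.move_l([.577,.0936,.2],speed=.2)
manip.move_gripper(.29)
manip.move_to([.4583,.033,.16],o)
print(manip.move_l([.4583,.033,.081],speed=.08,threshold=8))
manip.move_gripper(0,50);st()
manip.dwell(.2)
print(manip.move_l([.62,.0312,.081],speed=.06,threshold=30));st()
manip.dwell(.3);st()
manip.move_gripper(.29);st()
manip.move_l([manip.sense()["position"][0],.0312,.2],speed=.15)
manip.move_to([.45,.0,.30],o)
save(grab("wrist"),"z1");save(grab("scene"),"z1s");st()
a=cv2.imread("pics/z1.png");b=cv2.imread("pics/z1s.png")
cv2.imwrite("pics/z1b.png",np.hstack([cv2.resize(a[:450,300:800],(400,360)),b[120:480,200:600]]))
```

```text
False
('time_s', 66.225) ('position', array([0.4589, 0.033 , 0.0817])) ('ft_force', array([2.8898, 0.2494, 7.657 ])) ('gripper_width', 0.09753236977827526) ('gripper_force', 48.832329511642456)
True
('time_s', 68.6583) ('position', array([0.6089, 0.0313, 0.0817])) ('ft_force', array([-5.0827, -0.3789, 11.1248])) ('gripper_width', 0.09223591531125326) ('gripper_force', 50.137261748313904)
('time_s', 68.9583) ('position', array([0.6089, 0.0313, 0.0816])) ('ft_force', array([-6.1833, -0.5779,  9.4103])) ('gripper_width', 0.09431652365208368) ('gripper_force', 49.970582127571106)
('time_s', 69.2667) ('position', array([0.6092, 0.0313, 0.081 ])) ('ft_force', array([ 0.153 , -0.5514,  0.3291])) ('gripper_width', 0.28924920665445303) ('gripper_force', 0.0)
('time_s', 71.0917) ('position', array([0.4508, 0.0001, 0.2986])) ('ft_force', array([-0.2472,  0.3309,  0.014 ])) ('gripper_width', 0.29458468562159373) ('gripper_force', 0.0)
```

View pics/z1b.png

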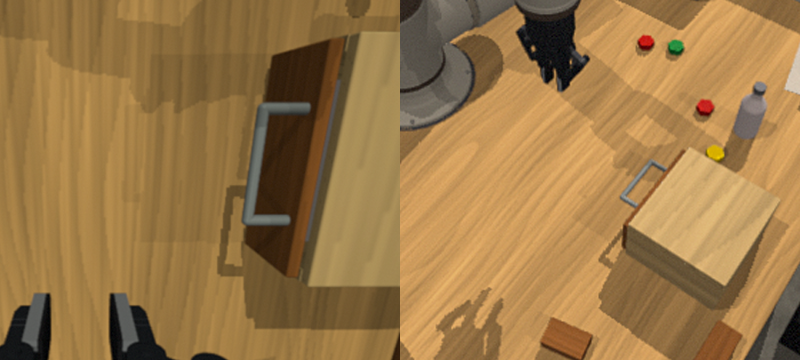

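The travel was 150 mm, the full stroke, and the picture shows the front flush with the cabinet and the look-alikes and glue untouched. I'll give one gentle confirming push with shut fingers, then hand in.

Run:
```python
from h import *
o=down(np.pi/2-.0115)
manip.move_gripper(0)
manip.move_to([.54,.0313,.16],o);manip.move_l([.54,.0313,.088],speed=.1);manip.dwell(.2)
print(manip.move_l([.625,.0313,.088],speed=.03,threshold=18));st()
manip.move_l([.53,.0313,.10],speed=.1);manip.move_l([.45,.0,.3],speed=.2)
st();manip.dwell(.5);manip.sign_off()
```

```text
True
('time_s', 74.9167) ('position', array([0.5906, 0.0313, 0.0875])) ('ft_force', array([-7.021 , -0.4798,  5.9622])) ('gripper_width', 0.0015271592800325392) ('gripper_force', 3.881184160709381)
('time_s', 76.9333) ('position', array([0.45  , 0.0001, 0.2989])) ('ft_force', array([-0.4801, -0.9264, -1.5656])) ('gripper_width', 0.0006351221697564682) ('gripper_force', 0.0)
the job is handed in; nothing more can be done
```

The job is handed in at about 77 s: all three steel nuts are in the tub, the lid is pressed home and probed level on all four sides, the drawer is shut after its full 150 mm travel, and the glue bottle, sanding block and pencil were not touched.

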